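Check a bench photometer with its glass check plate held in the slot

TASK

Check the bench photometer: turn the bar knob of its swing cover clockwise until it clicks over into the open position and the slot lies bare, then take the plate with the glass window (not the solid blank) from the white stand and lower it through the slot. Press it down against the sprung carrier until its shoulders meet the slot's rim, and finish while still gripping it and holding it down there, because the spring lifts it as soon as it is let go. Leave the blank plate in its place, and do not disturb the beaker and the sample bottles.

Things in the scene. Friction and masses are not known exactly. Their poses are not given: they have to be found in the camera images.
- photometer: White bench photometer, 180 (x) x 170 (y) x 90 mm high without its fittings, fixed. Origin: centre of its footprint at bench level; x to its back, y to its left; the sloped front with display faces -x. On its top, both at x = -15 mm: the black slot bezel at y = +40, the swing cover's axis at y = -20 mm. The cover's spring strut lies flat beside that axis, under 97 mm.
- slot (a point): Centre of the slot at the bezel's rim, 98 mm above the bench (axes as the photometer's). Slot 10 mm wide along x, 36 mm long along y (2 mm more than the plate both ways), with a 3 mm bevel round its mouth (mouth 16 x 42 mm); the narrow part is 9 mm deep, the well under it 20 x 46 mm. Bezel 32 x 60 mm.
- cover (a joint): Angle of the swing cover, rad: 0 = shut over the slot (start within 0.1 of it), 1.4 (80 deg) = open stop; grows clockwise from above. An over-centre spring resists with about 0.07 N m at first, less and less up to 0.7 rad, and then drives the cover by itself to the stop (the click). The cover: flat black arm 28 mm wide, reaching 86 mm from its axis, top 101 mm above the bench; to +y shut, nearly +x open.
- cover_grip (a point): On the cover's axis, 121 mm above the bench, inside the black bar knob fixed on the cover. The bar is 10 mm thick, 40 mm long, and stands from 103 to 132 mm above the bench. The axes turn with the cover: y along the bar and the cover's arm, x across the bar (the direction to pinch it).
- carrier (a joint): Travel of the sprung carrier at the foot of the well, m: 0 = up (58 mm under the rim), 0.012 = pressed down by the plate's foot when the plate's shoulders meet the rim, 0.013 = bottom stop. The spring presses up with 3 N at 0 and about 6.6 N at 0.012.
- check_plate: Check plate, about 80 g: upright T-shaped aluminium plate with a glass window 21 x 28 mm and a ribbed grey head. Origin: middle of its foot; z up, y across its width, x through its thickness; front and back alike. Blade 8 x 34 mm, 70 mm high; head 9 x 52 mm, from 70 to 110 mm above the foot: pinch it across its thickness, fingertips no lower than 72 mm (the bezel is in the way below).
- check_shoulder (a point): On the check plate, middle of the underside of its head (70 mm above the foot): the level of the two shoulders that come to rest on the rim at the slot's ends.
- blank_plate: The blank plate: same outline and head as the check plate, but its blade is solid, without window. It stands in the other slot of the stand and stays there. Origin: middle of its foot.
- stand: White block 46 (x) x 150 (y) x 30 mm high, fixed, with two slots 10 x 36 mm, 24 mm deep, at y = +36 and -36 mm of its origin (centre of its underside), their long sides along y. A plate stands upright in each, foot 6 mm above the bench; which is in which changes.
- sample_1: White sample bottle with blue cap, 34 mm wide, 68 mm high, on the bench to the right of the photometer; origin at the middle of its foot. Leave alone.
- sample_2: Another such bottle, behind the first. Leave alone.
- beaker_100: Small glass beaker, 55 mm wide, 70 mm high, on the bench behind, between stand and photometer; origin at the middle of its foot. Leave alone.
Things that resemble listed ones, but are neither listed nor needed, are in the scene too. What is shaped like the check_plate but red is not meant.

How it is judged:
On the way, in this order (a step that is already met when the one before it is completed fails the run):
1. the swing cover has clicked over to its open stop (value of joint cover above 1.28 rad), for 0.2 s.
2. the window plate, upright, is through the slot's mouth (z of check_shoulder in the frame of slot between 0.014 and 0.055 m and horizontal distance between check_shoulder and slot below 0.005 m and angle between check_plate's own z axis and vertical below 0.09 rad), for 0.05 s.
At the end, for the whole second after the job is handed in: Check plate upright (0.06 rad), within 4 mm of the slot centre, shoulders within 3 mm of the rim, carrier down over 9 mm, plate gripped (over 2 N) and at rest; cover over 1.2 rad; blank plate moved under 10 mm, bottles and beaker under 30 mm (z of check_shoulder in the frame of slot between -0.003 and 0.003 m and horizontal distance between check_shoulder and slot below 0.004 m and angle between check_plate's own z axis and vertical below 0.06 rad and angle between the x axis of check_plate and the x axis of photometer, either way round below 0.15 rad and value of joint carrier above 0.009 m and contact force between check_plate and the fingers above 2 N and linear speed of check_plate below 0.01 m/s and value of joint cover above 1.2 rad and distance of blank_plate from where it was at the start of the episode below 0.01 m and angle between blank_plate's own z axis and vertical below 0.15 rad and distance of each of sample_1, sample_2, beaker_100 from where it was at the start of the episode below 0.03 m); the arm keeps its last pose, push and grip.
It fails at once if the blank plate is taken out of the stand (distance of blank_plate from where it was at the start of the episode above 0.02 m).
It fails at once if a sample bottle or the beaker is pushed away or knocked over (distance of any of sample_1, sample_2, beaker_100 from where it was at the start of the episode above 0.03 m or angle between any of sample_1, sample_2, beaker_100's own z axis and vertical above 0.4 rad).
It also fails if it takes over 58 s, if anything falls off the work surface, if the arm or the gripper's body presses on something with over 40 N, if the wrist force passes 120 N, or if a joint passes its speed limit or range.

ROBOT

A 7-joint arm with a two-finger parallel gripper is mounted at the origin on a cart in front of the work surface, level with it; the furniture and walls round the work are solid. World frame = base frame: x ahead of the robot, y to its left, z up, the work surface at z = 0. Lengths are in m, angles in rad, forces in N, time in s.
With the tool pointing down it reaches from about 0.4 to 0.85 m from the base axis. Payload 10.4 kg.
Tool frame: the origin (TCP) lies on the centre line of the jaws, within the pads' length; the fingertips stand 8 mm ahead of it and the grasp point (between the pads) lies 11 mm behind it (r.finger_overhang is the distance from the TCP to the fingertips, in m); z points along the fingers, y is the line along which they close (so a half turn about z gives the same grasp; the last joint's range is limited). The gripper opens to 87 mm and grips with 3 to 60 N. Pads are 19 mm wide; open, the fingers measure 117 mm over their backs; the gripper's body (75 mm by 190 mm) begins 51 mm behind the grasp point.
Start: joints at [1.262, 0.332, -0.065, 1.46, 0.022, 1.35, -0.088], TCP at [0.176, -0.6, 0.231] pointing down, gripper open.
Joint ranges: [-2.6, 2.6], [-0.5, 2.12], [-1.47, 1.34], [0.16, 2.42], [-1.27, 4.41], [0.06, 2.06], [-2.6, 2.6]. Speed limits (rad/s): [2.22, 2.22, 2.79, 2.79, 3.14, 3.14, 3.14].

INTERFACE

Orientations are given as a unit quaternion [x, y, z, w].
In Python, from bench import r, vision gives the robot as it stands.
- The arm moves only by the tool drive_tool, never from a script. Its argument "series" is a list of rows, each a list of 2 entries, a list of its own where there are three numbers: the shift along the world's x, y, z in cm, then the turn about the world's z in degrees. A call has exactly 10 rows; each row shifts and turns the commanded pose from where the row before left it; what a row does not reach is not made up. A row lasts 1/8 s, in which the tool goes at most 62.5 mm and 10.7 degrees, less where a joint would pass 70% of its speed; a pose out of reach is approached as far as the arm can. A call with a gripper value outside its range is refused whole. "hand" is the closure, from 0 (fully open) to 1 (shut), set as the call begins (left out, the last holds). The fingers move at their own pace and stop on an object; "newtons" is the grip in N (left out, the last holds). Time passes only in rows, so rows that do not move let the fingers close, or fill a call up. It gives the time, the measured TCP pose, the force, the opening and the grip force at its end, in the units of the state.
- r.read_state(): the state, without advancing time (a new reading comes with each control period).
- vision.camera(name): name is "scene" or "side" or "wrist"; returns a dict with "color" (420x560x3 uint8, red, green, blue), "intrinsics" (3x3 intrinsics, pixels), "R" (3x3) and "t" (3): a world point X has camera coordinates R X + t; the wrist camera has in their place "mount" (4x4, takes a point from camera to tool coordinates, whose origin is the TCP and whose axes are the flange's). Camera axes: x right, y down, z forward; pixel columns grow to the right and rows downward; lengths in m; the calibration is good to about 2 mm. A picture is of the moment at which its call begins: read the wrist's pose just before it. There is no depth.
- r.close_job(): hands the job in; it is judged then, once.
The state is a dict: "time": time; "joint_positions": joint angles; "joint_vel": joint speeds; "joint_torque": joint torques, N m; "ee_pos": TCP position; "eef_rot": TCP orientation; "ft_force": force on the tool from outside, world axes, zero at the start; "torque": the same for the moment, N m; "width": finger opening in m; "grip_force": force on a finger pad.
Only numpy, scipy, OpenCV 4.12 (cv2) and the standard library are available. Lean on these libraries where they do the work, as an engineer would, in place of code of your own. Each camera call takes 0.05 s, during which the arm holds its last target. There are 200 camera calls.

## Working session

There is one attempt and no reset: what is moved stays moved. The work goes in short steps, Python scripts to look and compute and a tool call to move; the robot and the scene stay as the last step left them, time stands still between calls to the robot, and variables do not carry over. Pictures are saved under pics/ and viewed, at most 10 in all, crops included, and the job is handed in when it is done.

Besides the shell and the picture viewer there is one more tool, called after "Emit:" as name(argument=value, ...) on one line, values as JSON. drive_tool: Moves the arm, as the interface text tells. Its arguments: {"type":"object","properties":{"series":{"type":"array"},"hand":{"type":"number"},"newtons":{"type":"number"}},"required":["series"]}

```bash
mkdir -p pics
cat > h.py <<'E'
import numpy as np, cv2
from bench import r, vision
from scipy.spatial.transform import Rotation as Ro
def shot(n,f=None):
    s=r.read_state(); c=vision.camera(n); K=np.array(c["intrinsics"])
    if n=="wrist":
        T=np.eye(4); T[:3,:3]=Ro.from_quat(s["eef_rot"]).as_matrix(); T[:3,3]=s["ee_pos"]
        M=np.linalg.inv(T@np.array(c["mount"])); R,t=M[:3,:3],M[:3,3]
    else: R,t=np.array(c["R"]),np.array(c["t"])
    if f: cv2.imwrite(f"pics/{f}.png",c["color"][:,:,::-1]); np.savez(f"pics/{f}.npz",K=K,R=R,t=t)
    return c["color"],K,R,t
def load(f):
    z=np.load(f"pics/{f}.npz"); return cv2.imread(f"pics/{f}.png")[:,:,::-1],z["K"],z["R"],z["t"]
def ray(u,v,K,R,t):
    d=R.T@np.linalg.inv(K)@np.array([u,v,1.]); return -R.T@t,d/np.linalg.norm(d)
def onz(u,v,z,K,R,t):
    o,d=ray(u,v,K,R,t); return o+d*(z-o[2])/d[2]
def proj(X,K,R,t):
    p=(R@np.atleast_2d(X).T).T+t; p=p@K.T; return p[:,:2]/p[:,2:]
E
python3 - <<'E'
from h import *
a=shot("scene","scene")[0];b=shot("side","side")[0]
for n in("scene","side"):
    _,K,R,t=load(n);print(n,(-R.T@t).round(3),R[2].round(2),K[0,0])
s=r.read_state();print(s)
E
```

```text
scene [0.203 0.397 0.641] [ 0.44 -0.67 -0.6 ] 421.2175878450707
side [ 0.462 -1.128  0.612] [ 0.12  0.87 -0.48] 404.0337322642367
{'time': 0.1, 'joint_positions': array([ 1.26236705,  0.33280565, -0.0647178 ,  1.4608445 ,  0.02157618,
        1.34993281, -0.08852376]), 'joint_vel': array([ 5.39528602e-04, -3.32737935e-03,  5.78227990e-04, -1.69372050e-03,
       -7.41059648e-04, -4.51288248e-05,  1.29577351e-03]), 'joint_torque': array([ 7.29200419e-04, -6.24546933e+01,  2.41830829e-02, -3.90724039e+01,
       -6.16046414e-02,  3.64149653e-02,  2.67206042e-05]), 'ee_pos': array([ 0.176138  , -0.59930854,  0.22984156]), 'eef_rot': array([ 9.89804382e-01,  1.42431964e-01, -1.07446493e-04, -6.39053625e-04]), 'ft_force': array([ 0.74668156,  0.48115232, -0.36983675]), 'torque': array([ 0.00938287, -0.08027519,  0.00802567]), 'grip_force': 0.0, 'width': 0.08681536053142178}
```

View pics/scene.png

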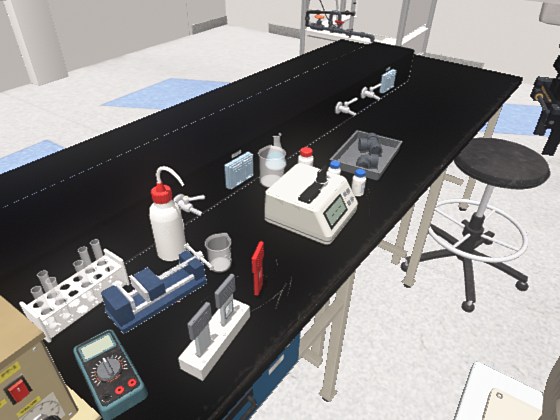

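View pics/side.png

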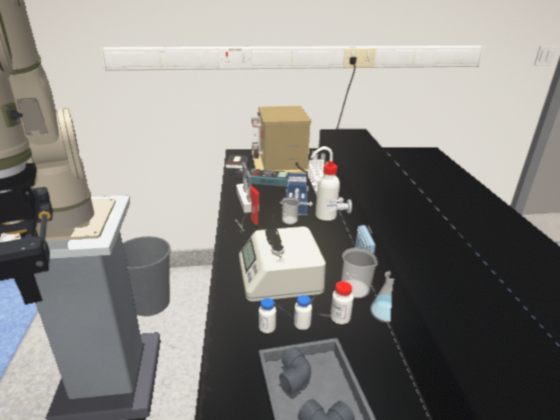

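The scene picture shows the stand at about (215,338) with two grey plates, at (200,330) and (225,297). There is a red decoy plate at (258,268), and the photometer is at (312,200) with its knob near (322,180). The beaker is at (218,252) and the blue-capped bottles at (335,170) and (359,182). Next is an enlarged crop to tell the two plates apart.

Run:
```python
from h import *
a,K,R,t=load("scene")
c1=cv2.resize(a[265:385,170:260],None,fx=4.4,fy=4.4,interpolation=cv2.INTER_CUBIC)
c2=cv2.resize(a[155:245,260:360],None,fx=4,fy=4,interpolation=cv2.INTER_CUBIC)
o=np.zeros((540,800,3),np.uint8);o[:528,:396]=c1;o[:360,400:]=c2
cv2.imwrite("pics/crop1.png",o[:,:,::-1])
for n,(u,v),z in [("plateA top",(203,305),.116),("plateB top",(226,278),.116),("stand front c",(182,373),.03),("stand c",(249,313),.03),("knob",(320,178),.121),("beaker",(218,268),0)]:
    print(n,onz(u,v,z,K,R,t).round(3))
```

```text
plateA top [0.543 0.088 0.116]
plateB top [0.551 0.021 0.116]
stand front c [0.533 0.16  0.03 ]
stand c [0.518 0.004 0.03 ]
knob [ 0.571 -0.343  0.121]
beaker [ 0.66  -0.075  0.   ]
```

View pics/crop1.png

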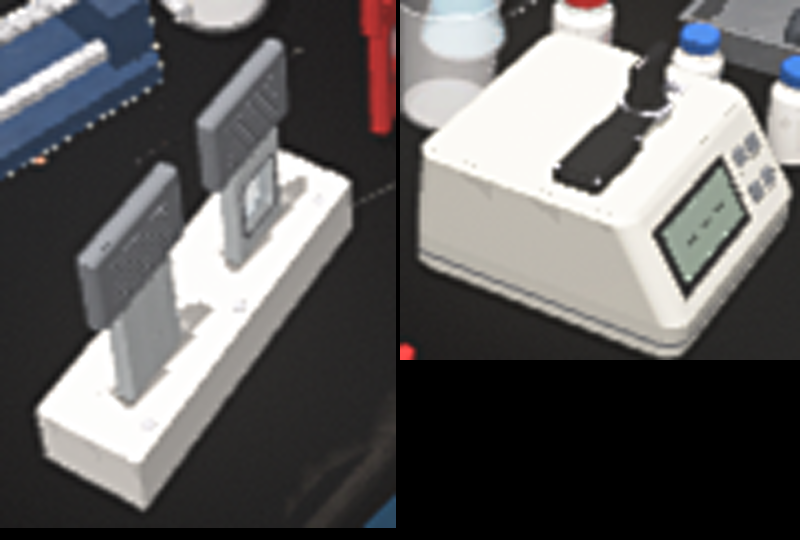

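The far plate shows the glass window, at crop (258,195), which is scene pixel (228,309). The near one at (200,335) is solid, so it is the blank, and the red one at (258,268) is the decoy. The check plate is therefore the far one, at smaller y.

Run:
```python
from h import *
a,K,R,t=load("scene")
S=np.array([onz(u,v,.03,K,R,t) for u,v in [(178.6,358.2),(203.6,370),(250,306.6),(233.6,299)]])
print(S.round(3)); print([np.linalg.norm(S[i]-S[(i+1)%4]).round(3) for i in range(4)], S.mean(0).round(3))
d=S[3]-S[0]+S[2]-S[1]; print("stand yaw",np.degrees(np.arctan2(d[0],-d[1])).round(1))
B=np.array([onz(u,v,.003,K,R,t) for u,v in [(265.5,220.5),(328,243.7),(357.5,208.7)]])
print(B.round(3),np.linalg.norm(B[1]-B[0]),np.linalg.norm(B[2]-B[1]),((B[0]+B[2])/2).round(3))
d=B[0]-B[1]; print("yaw phot x",np.degrees(np.arctan2(d[1],d[0])))
d=B[1]-B[2]; print("yaw phot y",np.degrees(np.arctan2(-d[0],d[1])))
s=r.read_state();M=Ro.from_quat(s["eef_rot"]).as_matrix();print(M.round(3))
print(vision.camera("wrist")["mount"])
```

```text
[[ 0.556  0.143  0.03 ]
 [ 0.508  0.136  0.03 ]
 [ 0.525 -0.009  0.03 ]
 [ 0.561 -0.007  0.03 ]]
[np.float64(0.049), np.float64(0.147), np.float64(0.036), np.float64(0.15)] [0.538 0.066 0.03 ]
stand yaw 4.2
[[ 0.669 -0.264  0.003]
 [ 0.503 -0.276  0.003]
 [ 0.505 -0.438  0.003]] 0.16697615284331327 0.1623583971110618 [ 0.587 -0.351  0.003]
yaw phot x 4.1304995687289665
yaw phot y 0.8380025574918751
[[ 0.959  0.282 -0.   ]
 [ 0.282 -0.959  0.001]
 [-0.    -0.001 -1.   ]]
[[ 1.22713105e-03 -9.54347453e-01 -2.98696224e-01  8.30941045e-02]
 [ 9.99998796e-01  8.87384987e-04  1.27305250e-03  2.90050977e-04]
 [-9.49875867e-04 -2.98697426e-01  9.54347392e-01 -1.53354813e-01]
 [ 0.00000000e+00  0.00000000e+00  0.00000000e+00  1.00000000e+00]]
```

Emit:
drive_tool(series=[[[4.0, 2.4, 0], 7.7], [[4.0, 2.4, 0], 7.7], [[4.0, 2.4, 0], 7.7], [[4.0, 2.4, 0], 7.7], [[4.0, 2.4, 0], 7.7], [[4.0, 2.4, 0], 7.7], [[4.0, 2.4, 0], 7.7], [[4.0, 2.4, 0], 7.7], [[4.0, 2.4, 0], 7.7], [[3.6, 2.3, 0], 7.3]], hand=0, newtons=30)

```text
time: 1.4
ee_pos: [0.5734, -0.3596, 0.2302]
eef_rot: [0.687, 0.727, 0.0, -0.0]
ft_force: [0.8, -0.3, -0.4]
width: 0.0871
grip_force: 0.0
```

Run:
```python
from h import *
a,K,R,t=shot("wrist","w1"); s=r.read_state(); M=Ro.from_quat(s["eef_rot"]).as_matrix()
print(s["ee_pos"],np.degrees(np.arctan2(M[1,0],M[0,0])),s["joint_positions"].round(2))
```

```text
[ 0.57783815 -0.35395688  0.22972174] 93.9651160358138 [ 0.79  0.49 -0.45  1.28  0.2   1.41  0.43]
```

View pics/w1.png

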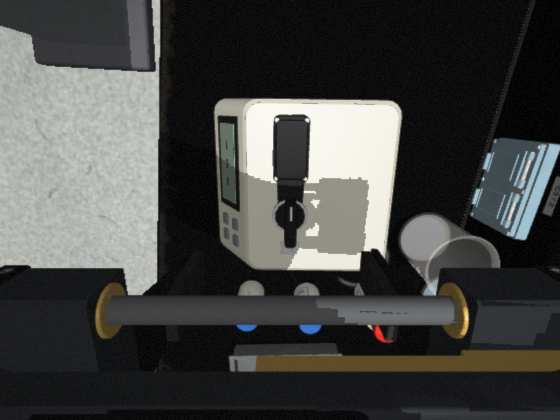

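The wrist view looks straight down on the photometer. The cover arm runs up (+y) from the ring at (289,215) to its end at (291,117), and the bar knob's top is around (290,225). The bottles are at (248,305) and (308,305), and the glassware is at (430,245).

Run:
```python
from h import *
a,K,R,t=load("w1"); 
T=-R.T@t; print("cam",T.round(3))
P=lambda u,v,z: onz(u,v,z,K,R,t).round(4)
print("ring",P(289,215,.102),"arm end",P(275,117,.101),P(308,117,.101), "arm side mid",P(274,178,.101),P(309,178,.101))
print("bar bottom-end top",P(290,247,.132))
print("top back corners",P(398,106,.09),P(390,264,.09),"front",P(252,104,.09),P(255,266,.09))
ax=P(289,215,.102)
for z in(.132,): print(proj([[ax[0],ax[1]+dy,z] for dy in(-.02,0,.02)],K,R,t).round(0))
print(a[200:255:3,280:302:2].sum(2)//3)
```

```text
cam [ 0.57  -0.278  0.384]
ring [ 0.5816 -0.3676  0.102 ] arm end [ 0.5642 -0.2819  0.101 ] [ 0.592  -0.2803  0.101 ] arm side mid [ 0.5661 -0.334   0.101 ] [ 0.5972 -0.3322  0.101 ]
bar bottom-end top [ 0.583  -0.3864  0.132 ]
top back corners [ 0.6701 -0.2668  0.09  ] [ 0.6871 -0.4173  0.09  ] front [ 0.5436 -0.2724  0.09  ] [ 0.5513 -0.4274  0.09  ]
[[288. 248.]
 [290. 226.]
 [291. 203.]]
[[ 24  38  77   9  18   5  17  12  45  26  18]
 [133 121  36  17  18  16  13  17  47 125 123]
 [ 32  16  11  22  14  36  30  21  12  19  72]
 [ 23  16  16  14  18 118  71  18  14  20  16]
 [ 20  21  16  12  22 119  69  18  12  23  20]
 [ 20  12  17  19  21 121  72  14  14  17  19]
 [ 24  23  15  19  22 120  58  19  12  18  19]
 [ 21  13  17  18  21  48  26  19  17  22  15]
 [ 21  20  17  21  17  16  23  22  16  15  20]
 [100  35  18  21  15  20  22  18  17  38 124]
 [140 134  54  16  23  20  22  17  59 139 141]
 [142 140  52  13  20  17  20  19  58 142 142]
 [143 141  52  20  17  19  24  18  85 140 141]
 [142 142  52  14  10  20  15  19  86 143 143]
 [131 128  74  15  19  13  14  22  97 121 141]
 [133 128  95  21  18  23  19  17 121 121 142]
 [136 130 128 125 105  96 100 124 131 159 230]
 [129 128 126 133 131 129 125 128 145 232 234]
 [136 137 136 137 135 135 135 154 224 233 233]]
```

```bash
cat > st.py <<'E'
from h import *
s=r.read_state(); M=Ro.from_quat(s["eef_rot"]).as_matrix()
print(s["time"],s["ee_pos"].round(4),"yaw",np.degrees(np.arctan2(M[1,0],M[0,0])).round(2),"F",s["ft_force"].round(1),"w",round(s["width"],4),round(s["grip_force"],1),s["joint_vel"].round(2))
E
python3 st.py
```

```text
1.45 [ 0.5778 -0.354   0.2297] yaw 93.97 F [ 0.5  6.  -0.4] w 0.0872 0.0 [ 0.02 -0.03  0.    0.05 -0.05 -0.02 -0.08]
```

Emit:
drive_tool(series=[[[0.4, -0.8, -1.0], 0], [[0, 0, -1.0], 0], [[0, 0, -1.0], 0], [[0, 0, -1.0], 0], [[0, 0, -1.0], 0], [[0, 0, -1.0], 0], [[0, 0, -0.5], 0], [[0, 0, 0], 0], [[0, 0, 0], 0], [[0, 0, 0], 0]])

```text
time: 2.7
ee_pos: [0.5764, -0.3688, 0.166]
eef_rot: [0.689, 0.725, 0.0, 0.0]
ft_force: [-0.6, -0.2, 0.3]
width: 0.0871
grip_force: 0.0
```

```bash
python3 st.py
python3 - <<'E'
from h import *
a,K,R,t=shot("wrist","w2")
c=cv2.resize(a[100:400,130:430],(600,600));cv2.imwrite("pics/w2c.png",c[:,:,::-1])
print(proj([[.5816,-.3676,.102],[.5816,-.3676,.132],[.578,-.281,.101]],K,R,t).round(1))
E
```

```text
2.7 [ 0.5764 -0.3688  0.166 ] yaw 92.97 F [-0.6 -0.2  0.3] w 0.0871 0.0 [-0.  0. -0.  0. -0.  0. -0.]
[[287.4 229.9]
 [288.3 246.5]
 [289.7 103. ]]
```

View pics/w2c.png

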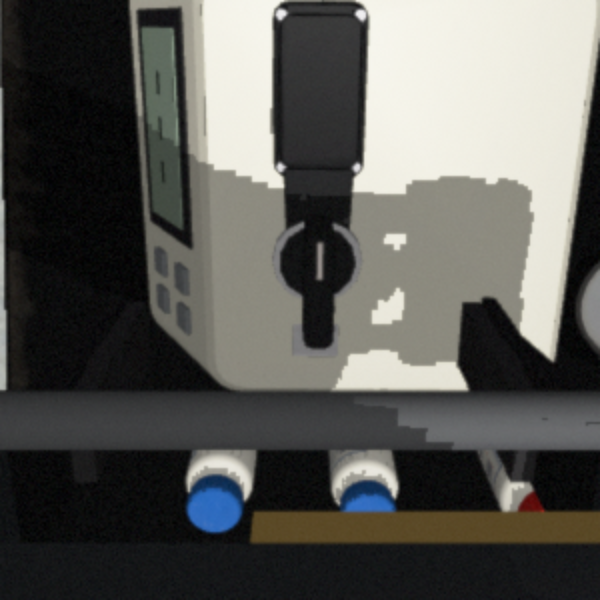

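The ring is at crop (318,259), so the axis is at about (0.5825, -0.3675), with the bar parallel to the tool. Going down on it now.

Emit:
drive_tool(series=[[[0.6, 0.1, -1.0], 0], [[0, 0, -1.0], 0], [[0, 0, -1.0], 0], [[0, 0, -1.0], 0], [[0, 0, -0.8], 0], [[0, 0, -0.5], 0], [[0, 0, 0], 0], [[0, 0, 0], 0], [[0, 0, 0], 0], [[0, 0, 0], 0]])

```text
time: 4.0
ee_pos: [0.5823, -0.3677, 0.1128]
eef_rot: [0.689, 0.725, 0.0, 0.0]
ft_force: [-0.2, -0.2, 0.0]
width: 0.0872
grip_force: 0.0
```

Emit:
drive_tool(series=[[[0, 0, 0], 0], [[0, 0, 0], 0], [[0, 0, 0], 0], [[0, 0, 0], 0], [[0, 0, 0], 0], [[0, 0, 0], 0], [[0, 0, 0], 0], [[0, 0, 0], 0], [[0, 0, 0], 0], [[0, 0, 0], 0]], hand=1, newtons=30)

```text
time: 5.25
ee_pos: [0.5815, -0.3677, 0.1126]
eef_rot: [0.689, 0.725, -0.0, -0.001]
ft_force: [-5.2, 1.1, 3.3]
width: 0.0102
grip_force: 30.0
```

Emit:
drive_tool(series=[[[0, 0, 0], -8], [[0, 0, 0], -8], [[0, 0, 0], -8], [[0, 0, 0], -8], [[0, 0, 0], -8], [[0, 0, 0], -8], [[0, 0, 0], -8], [[0, 0, 0], -8], [[0, 0, 0], -8], [[0, 0, 0], -6]])

```text
time: 6.5
ee_pos: [0.5821, -0.3683, 0.1126]
eef_rot: [0.992, 0.128, 0.0, 0.0]
ft_force: [-2.1, -1.5, 0.2]
width: 0.0097
grip_force: 30.0
```

```bash
python3 st.py; python3 -c "
from h import *
print(r.read_state()['torque'])"
```

```text
6.5 [ 0.5821 -0.3683  0.1126] yaw 14.73 F [-2.1 -1.5  0.2] w 0.0097 30.0 [-0.11 -0.01  0.15  0.01 -0.08 -0.01 -0.76]
[-0.27945876  0.27477901 -0.05446946]
```

Emit:
drive_tool(series=[[[0, 0, 0], 0], [[0, 0, 0], 0], [[0, 0, 0], 0], [[0, 0, 0], 0], [[0, 0, 1.0], 0], [[0, 0, 2.0], 0], [[0, 0, 3.0], 0], [[0, 0, 3.0], 0], [[0, 0, 2.0], 0], [[0, 0, 1.0], 0]], hand=0)

```text
time: 7.75
ee_pos: [0.5826, -0.3678, 0.2345]
eef_rot: [0.991, 0.13, 0.001, 0.001]
ft_force: [-0.3, 0.7, -0.5]
width: 0.0866
grip_force: 0.0
```

Emit:
drive_tool(series=[[[0, 1.0, 0], 8], [[0, 1.0, 0], 8], [[0, 1.0, 0], 8], [[0, 1.0, 0], 8], [[0, 1.0, 0], 8], [[0, 1, 0], 8], [[0, 0, 0], 8], [[0, 0, 0], 8], [[0, 0, 0], 8], [[0, 0, 0], 6]])

```text
time: 9.0
ee_pos: [0.5819, -0.3076, 0.2319]
eef_rot: [0.687, 0.727, -0.0, -0.001]
ft_force: [-1.2, -0.8, 0.2]
width: 0.087
grip_force: 0.0
```

Emit:
drive_tool(series=[[[0, 0, 0], 0], [[0, 0, 0], 0], [[0, 0, 0], 0], [[0, 0, 0], 0], [[0, 0, 0], 0], [[0, 0, 0], 0], [[0, 0, 0], 0], [[0, 0, 0], 0], [[0, 0, 0], 0], [[0, 0, 0], 0]])

```text
time: 10.25
ee_pos: [0.5822, -0.3077, 0.2326]
eef_rot: [0.689, 0.725, 0.0, 0.0]
ft_force: [-0.0, -0.1, 0.1]
width: 0.0869
grip_force: 0.0
```

```bash
python3 st.py
python3 - <<'E'
from h import *
a,K,R,t=shot("wrist","w3")
E
```

```text
10.25 [ 0.5822 -0.3077  0.2326] yaw 92.97 F [-0.  -0.1  0.1] w 0.0869 0.0 [ 0.  0. -0.  0. -0.  0.  0.]
```

View pics/w3.png

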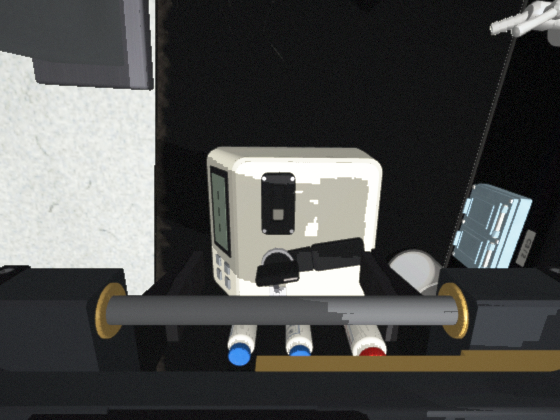

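The cover is open, with its arm at (330,255) pointing nearly +x. The bezel lies bare, with corner screws at about (264,177), (293,177), (264,231) and (293,231). I measure it by its dark blob and check the cover angle.

Run:
```python
from h import *
a,K,R,t=load("w3")
m=np.zeros(a.shape[:2],np.uint8); m[160:246,248:310]=(a[160:246,248:310].max(2)<95)*255
m=cv2.morphologyEx(m,cv2.MORPH_CLOSE,np.ones((7,7)))
n,l,st,c=cv2.connectedComponentsWithStats(m); i=l[204,279]; i=i or 1+st[1:,4].argmax()
cs=cv2.findContours((l==i).astype(np.uint8),0,2)[0]; C=max(cs,key=cv2.contourArea)[:,0]
W=np.array([onz(u,v,.098,K,R,t)[:2] for u,v in C]); rr=cv2.minAreaRect((W*1000).astype(np.float32)); print("bezel",st[i],rr)
# cover arm axis
for p in[(310,250),(358,244),(310,265),(363,262)]: print(onz(*p,.101,K,R,t).round(4))
print("ring->slot pred",np.array([.5825,-.3675])+.06*np.array([-np.sin(np.radians(3)),np.cos(np.radians(3))]))
print(a[170:240:3,279].max(1), a[200,255:303:1].max(1))
```

```text
bezel [ 261  173   35   62 1935] ((579.6150512695312, -307.98846435546875), (31.411659240722656, 59.334320068359375), 2.3660662174224854)
[ 0.613  -0.3512  0.101 ]
[ 0.6584 -0.3425  0.101 ]
[ 0.6142 -0.3671  0.101 ]
[ 0.6657 -0.3611  0.101 ]
ring->slot pred [ 0.57935984 -0.30758223]
[255  38  65  64  64  26  32  33  30  31  30  28  29  83 136 134 132  19
  29  32  28  31 191 193] [189 192 189 190 188 180  88  37  29  30  30  23  28  33  30  25  30  23
  28  29  28  27  31  32  30  28  30  31  30  24  31  28  29  28  28  29
  28  26  32  47 118 184 191 190 191 189 190 190]
```

The slot is at about (0.5795, -0.308) with a yaw of about 2.7°. Now to the window plate.

Emit:
drive_tool(series=[[[-0.5, 4.8, 0], 0], [[-0.5, 4.8, 0], 0], [[-0.5, 4.8, 0], 0], [[-0.5, 4.8, 0], 0], [[-0.5, 4.8, 0], 0], [[-0.5, 4.8, 0], 0], [[-0.7, 4.8, 0], 0], [[0, 0, 0], 0], [[0, 0, 0], 0], [[0, 0, 0], 0]])

```text
time: 11.55
ee_pos: [0.5454, 0.0268, 0.2325]
eef_rot: [0.689, 0.724, -0.0, 0.0]
ft_force: [-0.5, -0.1, -0.5]
width: 0.0869
grip_force: 0.0
```

Emit:
drive_tool(series=[[[0, 0, 0], 0], [[0, 0, 0], 0], [[0, 0, 0], 0], [[0, 0, 0], 0], [[0, 0, 0], 0], [[0, 0, 0], 0], [[0, 0, 0], 0], [[0, 0, 0], 0], [[0, 0, 0], 0], [[0, 0, 0], 0]])

```text
time: 12.8
ee_pos: [0.5452, 0.0284, 0.2326]
eef_rot: [0.688, 0.725, 0.0, 0.0]
ft_force: [0.2, -0.2, 1.1]
width: 0.0872
grip_force: 0.0
```

```bash
python3 st.py
python3 - <<'E'
from h import *
a,K,R,t=shot("wrist","w4")
E
```

```text
12.8 [0.5452 0.0284 0.2326] yaw 92.98 F [ 0.2 -0.2  1.1] w 0.0872 0.0 [-0.  0.  0.  0. -0.  0. -0.]
```

View pics/w4.png

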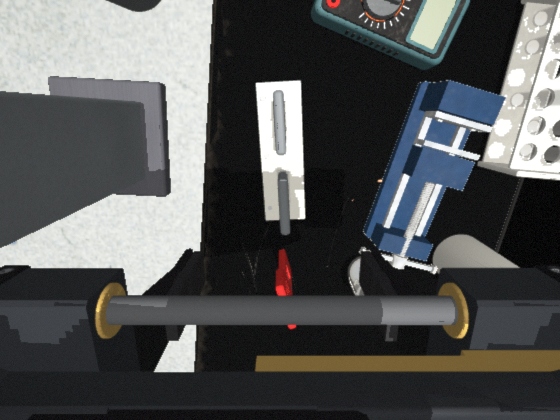

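The stand spans (256,82) to (304,220). The blank's head is at (279,122) and the window plate's head runs from (284,172) to (284,235). The red decoy is at (285,275) and the beaker's rim at (355,270).

Run:
```python
from h import *
a,K,R,t=load("w4")
g=a.max(2).astype(int)
for v in(180,190,200,210,215,225,230): print(v,g[v,272:298])
print(g[225:242,285])
o=[onz(u,v,.03,K,R,t) for u,v in[(257,82),(300,81),(304,219),(265,220)]]
print(np.round(o,4)); 
for p in[(284,172),(284,235)]: print(onz(*p,.116,K,R,t).round(4))
```

```text
180 [198 197 199 198 193 147  86  97 139 148 150 152 152 143 129  96 163 184
 196 195 198 196 196 198 198 197]
190 [194 195 195 196 197 180  96  94 101 108 106 106 108 104  98  93 109 167
 192 199 196 200 219 254 255 255]
200 [195 195 196 197 196 189 129  95  99 102 104 106 107 105 101  95  91 147
 179 195 196 195 197 195 197 202]
210 [197 195 198 196 196 196 184 103  95 103 105 106 106 105 106 100  96 133
 189 196 195 194 194 196 195 196]
215 [197 196 194 196 195 194 188 131  98  99 103 106 105 106 103 101  97 107
 188 193 194 194 194 194 193 194]
225 [ 15  12  11  18   8  17  15  31  73  94  99 106 105 104 106 103  99  80
  31  12   8  13  18  14  27  23]
230 [ 15  14  17  15  12  16  17  19  50  92  99 105 105 104 106 106 101  89
  36  16  14  19  19  18  12  15]
[104 108 105 106 106 104 107 107 101  99  42  11  16  18   8  15  13]
[[ 0.5149  0.1385  0.03  ]
 [ 0.5591  0.1418  0.03  ]
 [ 0.5743 -0.0075  0.03  ]
 [ 0.5289 -0.0111  0.03  ]]
[0.5464 0.062  0.116 ]
[0.5496 0.0049 0.116 ]
```

Emit:
drive_tool(series=[[[0.27, 0.2, -2.0], 2.5], [[0, 0, -2.5], 0], [[0, 0, -2.5], 0], [[0, 0, -2.5], 0], [[0, 0, -2.0], 0], [[0, 0, -1.5], 0], [[0, 0, -1.0], 0], [[0, 0, 0], 0], [[0, 0, 0], 0], [[0, 0, 0], 0]])

```text
time: 14.1
ee_pos: [0.5484, 0.0304, 0.0933]
eef_rot: [0.673, 0.74, 0.0, 0.001]
ft_force: [0.2, -0.0, 0.4]
width: 0.0869
grip_force: 0.0
```

Emit:
drive_tool(series=[[[0, 0, 0], 0], [[0, 0, 0], 0], [[0, 0, 0], 0], [[0, 0, 0], 0], [[0, 0, 0], 0], [[0, 0, 0], 0], [[0, 0, 0], 0], [[0, 0, 0], 0], [[0, 0, 0], 0], [[0, 0, 0], 0]], hand=1, newtons=40)

```text
time: 15.35
ee_pos: [0.5479, 0.0304, 0.0926]
eef_rot: [0.673, 0.74, 0.0, 0.0]
ft_force: [0.5, -0.4, -0.4]
width: 0.0087
grip_force: 40.0
```

Emit:
drive_tool(series=[[[0, 0, 1.0], 0], [[0, 0, 2.0], 0], [[0, 0, 2.5], 0], [[0, 0, 2.5], 0], [[0, 0, 2.5], 0], [[0, 0, 2.5], 0], [[0, 0, 2.0], 0], [[0, 0, 1.7], 0], [[0, 0, 0], 0], [[0, 0, 0], 0]])

```text
time: 16.6
ee_pos: [0.5476, 0.0303, 0.2588]
eef_rot: [0.673, 0.74, -0.0, -0.0]
ft_force: [-0.0, 1.0, 0.4]
width: 0.0085
grip_force: 40.0
```

```bash
python3 st.py
python3 - <<'E'
from h import *
a,K,R,t=shot("wrist","w5"); s=r.read_state(); p=s["ee_pos"]
for dz in(.0234,-.0866):
  print(proj([[p[0],p[1]+d,p[2]+dz] for d in(-.026,-.017,.017,.026)],K,R,t).round(0).tolist())
b,*_=shot("scene","s5")
cv2.imwrite("pics/c5.png",np.hstack([a[150:420,180:400],cv2.resize(b[200:380,150:330],(270,270))])[:,:,::-1])
E
```

```text
16.6 [0.5476 0.0303 0.2588] yaw 95.47 F [-0.   1.   0.4] w 0.0085 40.0 [ 0.    0.01  0.    0.01 -0.    0.    0.  ]
[[274.0, 344.0], [276.0, 329.0], [283.0, 265.0], [285.0, 246.0]]
[[277.0, 251.0], [278.0, 241.0], [282.0, 200.0], [284.0, 189.0]]
```

View pics/c5.png

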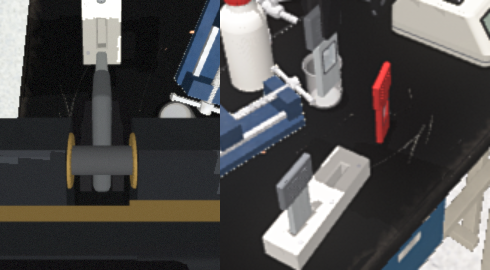

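The crop shows the window plate held in the jaws, from its foot near full-image (282,200) to the head's far end near (282,340). The blank is still in the stand at about (293,195) in the right half. I measure how far off-centre the grip is along y.

Run:
```python
from h import *
a,K,R,t=load("w5"); g=a.max(2).astype(int)
p=np.array([.5476,.0303,.2588]); y=np.array([-np.sin(np.radians(5.47)),np.cos(np.radians(5.47)),0])
for d in(-.028,-.026,-.024,.024,.026,.028): print("head top",d,proj([p+y*d+[0,0,.0234]],K,R,t).round(1))
for d in(.015,.017,.019): print("foot",d,proj([p+y*d+[0,0,-.0866]],K,R,t).round(1))
for d in(.024,.026,.028): print("head low",d,proj([p+y*d+[0,0,-.0166]],K,R,t).round(1))
print("col282 v330-352",g[330:352,282]); 
for u in(280,283,286): print(u,g[190:262,u])
for v in(205,235,255,335): print(v,g[v,268:300])
```

```text
head top -0.028 [[279.5 347.9]]
head top -0.026 [[279.5 344.5]]
head top -0.024 [[279.5 341.1]]
head top 0.024 [[279.4 250.1]]
head top 0.026 [[279.4 245.9]]
head top 0.028 [[279.4 241.7]]
foot 0.015 [[280.5 202.5]]
foot 0.017 [[280.5 200. ]]
foot 0.019 [[280.5 197.5]]
head low 0.024 [[280.  220.7]]
head low 0.026 [[280.  217.3]]
head low 0.028 [[280.  213.9]]
col282 v330-352 [103 104 105 103 101 103 103 102 103 102  93  69  30  23  22  21  17  16
  17  18  17  21]
280 [194 194 191 163 139 137 138 152 183 191 190 165 134 128 129 129 131 127
 128 126 128 127 127 130 128 128 129 128 126 113  81  77  80  76  75  77
  77  75  76  77  75  76  77  74  75  77  75  72  77  75  75  76  77  78
  83  88  95 102 103 105 106 107 105 104 104 106 107 106 104 106 104 106]
283 [194 195 188 156 138 136 139 160 185 190 192 174 134 126 129 128 126 127
 128 129 129 130 127 129 129 130 130 129 130 117  79  73  75  73  74  76
  75  75  78  75  76  76  74  76  76  77  75  76  76  78  74  76  75  79
  82  84  97 103 102 101 106 105 105 105 104 106 103 108 104 105 104 105]
286 [175 177 178 175 176 174 177 178 185 189 192 192 186 158 136 130 131 132
 130 129 126 128 126 127 119 117 116 117 120 120 108  77  72  73  72  73
  74  73  72  74  74  75  77  76  74  74  75  73  76  72  74  75  75  76
  77  85  91 100 100 100 102 100  99 103 101  99  99 101  99 101 102 104]
205 [191 191 194 193 195 193 190 188 140 125 125 128 129 126 127 128 126 125
 130 185 193 194 193 195 194 193 193 192 193 220 254 254]
235 [12 18  9 11 20 65 71 72 74 76 75 76 77 75 77 77 77 76 74 74 71 68 49 20
 13 16  7 11 20 21 19 19]
255 [ 30  24  28  37  70  87  95  96 100 105 104 105 106 106 106 106 107 105
  99  98  95  89  83  59  36  32  31  30  31  33  28  25]
335 [ 42  40  42  36  30  72  88  93  97 102 102 103 103 104 103 103 102 104
  98  97  97  94  71  28  32  42  44  44  44  41  42  42]
```

The grip is centred to within about 1 mm, so I carry it over the slot.

Emit:
drive_tool(series=[[[0.2, -2.0, 0], -0.4], [[0.5, -4.8, 0], -0.4], [[0.5, -5.0, 0], -0.4], [[0.5, -5.0, 0], -0.4], [[0.5, -5.0, 0], -0.4], [[0.5, -5.0, 0], -0.4], [[0.4, -5.0, 0], -0.4], [[0.1, -2.0, 0], 0], [[0, 0, 0], 0], [[0, 0, 0], 0]])

```text
time: 17.95
ee_pos: [0.5803, -0.3058, 0.2596]
eef_rot: [0.69, 0.724, 0.0, -0.0]
ft_force: [0.2, 0.3, -0.4]
width: 0.0088
grip_force: 40.0
```

Emit:
drive_tool(series=[[[0, 0, -1.0], 0], [[0, 0, -1.0], 0], [[0, 0, -1.0], 0], [[0, 0, -1.0], 0], [[0, 0, -0.6], 0], [[0, 0, 0], 0], [[0, 0, 0], 0], [[0, 0, 0], 0], [[0, 0, 0], 0], [[0, 0, 0], 0]])

```text
time: 19.2
ee_pos: [0.58, -0.3077, 0.2137]
eef_rot: [0.69, 0.723, 0.0, 0.0]
ft_force: [0.5, -0.7, -1.1]
width: 0.0085
grip_force: 40.0
```

```bash
python3 st.py
python3 - <<'E'
from h import *
a,K,R,t=shot("wrist","w6");b,K2,R2,t2=shot("scene","s6");c,K3,R3,t3=shot("side","d6")
f=lambda x:cv2.resize(x,(400,400),interpolation=cv2.INTER_CUBIC)
p=r.read_state()["ee_pos"]
cv2.imwrite("pics/c6.png",np.hstack([f(a[150:350,180:380]),f(b[120:220,270:370])])[:,:,::-1])
y=np.array([-np.sin(np.radians(2.7)),np.cos(np.radians(2.7)),0])
print("foot",proj([p+y*d+[0,0,-.0866] for d in(-.017,.017)],K,R,t).round(1).tolist(),proj([p+y*d+[0,0,-.0866] for d in(-.017,.017)],K2,R2,t2).round(1).tolist())
E
```

```text
19.2 [ 0.58   -0.3077  0.2137] yaw 92.67 F [ 0.5 -0.7 -1.1] w 0.0085 40.0 [ 0.  0.  0.  0. -0. -0.  0.]
foot [[280.3, 240.9], [280.3, 200.1]] [[312.7, 178.0], [305.7, 184.9]]
```

View pics/c6.png

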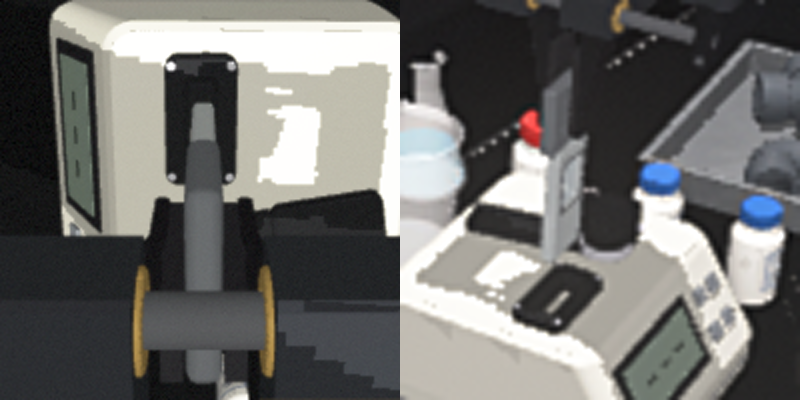

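The wrist crop shows the bezel, with screws at crop (171,65), (231,65), (173,178) and (230,178). The blade is centred over it at column 203, and the scene crop shows the plate upright above the bezel.

Run:
```python
from h import *
a,K,R,t=load("w6")
W=np.array([onz(180+u/2,150+v/2,.098,K,R,t) for u,v in[(171,65),(231,65),(173,178),(230,178)]]);print(W.round(4),W.mean(0).round(4))
g=a.max(2).astype(int);print(g[196:212,281]);print(g[208,270:295])
```

```text
[[ 0.5661 -0.2836  0.098 ]
 [ 0.5916 -0.2824  0.098 ]
 [ 0.5687 -0.3354  0.098 ]
 [ 0.5943 -0.3342  0.098 ]] [ 0.5802 -0.3089  0.098 ]
[ 29  29  26  32  37  80 130 134 132 132 135 135 135 133 134 135]
[ 28  29  28  29  29  44 100 124 132 135 135 135 135 132 133 130 117  51
  26  34  30  33  30  33  33]
```

Emit:
drive_tool(series=[[[0, 0, -1.0], 0], [[0, 0, -1.0], 0], [[0, 0, -1.0], 0], [[0, 0, -0.8], 0], [[0, 0, -0.8], 0], [[0, 0, -0.8], 0], [[0, 0, -0.6], 0], [[0, 0, 0], 0], [[0, 0, 0], 0], [[0, 0, 0], 0]])

```text
time: 20.6
ee_pos: [0.58, -0.3077, 0.1539]
eef_rot: [0.69, 0.723, 0.0, 0.0]
ft_force: [-1.1, -0.6, -0.5]
width: 0.0083
grip_force: 40.0
```

```bash
python3 st.py; python3 -c "
from h import *
print(r.read_state()['torque'])"
```

```text
20.6 [ 0.58   -0.3077  0.1539] yaw 92.67 F [-1.1 -0.6 -0.5] w 0.0083 40.0 [ 0.  0. -0. -0. -0. -0.  0.]
[-0.04502462  0.10665812 -0.06172251]
```

The blade went through the slot with no force. I continue down onto the carrier.

Emit:
drive_tool(series=[[[0, 0, -0.7], 0], [[0, 0, -0.7], 0], [[0, 0, -0.7], 0], [[0, 0, -0.5], 0], [[0, 0, -0.4], 0], [[0, 0, -0.4], 0], [[0, 0, -0.3], 0], [[0, 0, 0], 0], [[0, 0, 0], 0], [[0, 0, 0], 0]])

```text
time: 21.85
ee_pos: [0.5799, -0.3076, 0.1168]
eef_rot: [0.69, 0.723, 0.0, 0.0]
ft_force: [-3.8, 1.1, 5.4]
width: 0.0087
grip_force: 40.0
```

Emit:
drive_tool(series=[[[0, 0, -0.1], 0], [[0, 0, -0.1], 0], [[0, 0, 0], 0], [[0, 0, 0], 0], [[0, 0, 0], 0], [[0, 0, 0], 0], [[0, 0, 0], 0], [[0, 0, 0], 0], [[0, 0, 0], 0], [[0, 0, 0], 0]])

```text
time: 23.1
ee_pos: [0.5799, -0.3077, 0.1151]
eef_rot: [0.69, 0.723, 0.0, 0.0]
ft_force: [-3.9, 1.6, 7.5]
width: 0.0092
grip_force: 40.0
```

Emit:
drive_tool(series=[[[0, 0, -0.1], 0], [[0, 0, 0], 0], [[0, 0, 0], 0], [[0, 0, 0], 0], [[0, 0, 0], 0], [[0, 0, 0], 0], [[0, 0, 0], 0], [[0, 0, 0], 0], [[0, 0, 0], 0], [[0, 0, 0], 0]])

```text
time: 24.35
ee_pos: [0.5799, -0.3077, 0.1146]
eef_rot: [0.69, 0.723, -0.0, 0.0]
ft_force: [-5.8, 2.3, 10.7]
width: 0.0087
grip_force: 40.0
```

```bash
python3 st.py
python3 - <<'E'
from h import *
b,K2,R2,t2=shot("scene","s7");c,K3,R3,t3=shot("side","d7")
f=lambda x:cv2.resize(x,(400,400),interpolation=cv2.INTER_CUBIC)
cv2.imwrite("pics/c7.png",np.hstack([f(b[130:220,270:360]),f(c[190:310,230:350])])[:,:,::-1])
E
```

```text
24.35 [ 0.5799 -0.3077  0.1146] yaw 92.67 F [-5.8  2.3 10.7] w 0.0087 40.0 [ 0.  0.  0.  0. -0.  0.  0.]
```

View pics/c7.png

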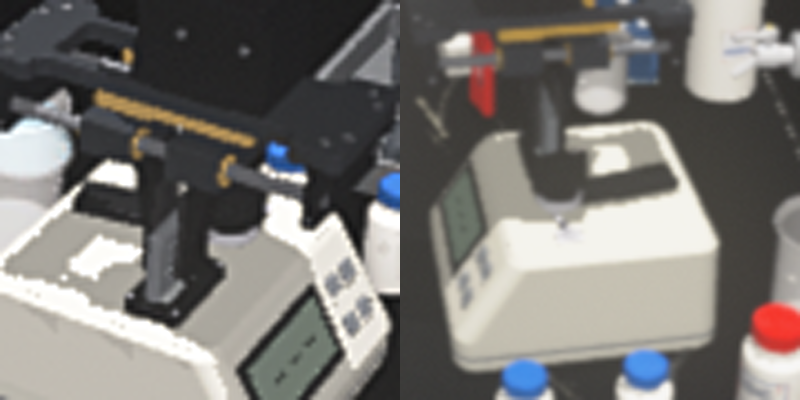

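The head rests on the bezel and the cover stays open. The force rose to 10.7 N and z stopped at 0.1146, which is the predicted seating height, so I hand it in.

```bash
python3 -c "
from bench import r
print(r.close_job())"
```

```text
the job is handed in; nothing more can be done
None
```

The cover is open and the window plate is pressed down to the slot's rim, still gripped and held there; the job is handed in (the hand-in call returned no verdict).

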